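# Seal the storage tub round its rim

### The arm

A 6-joint arm with a two-finger parallel gripper is mounted at the origin on a cart in front of the work surface, level with it; the furniture and walls round the work are solid. World frame = base frame: x ahead of the robot, y to its left, z up, the work surface at z = 0. Lengths are in m, angles in rad, forces in N, time in s.
With the tool pointing down it reaches from about 0.375 to 0.975 m from the base axis. Payload 3.8 kg.
Tool frame: the origin (TCP) lies midway between the tips of the shut fingers; the grasp point (between the pads) lies 19 mm behind it (bot.grip_point_offset is the z of the grasp point in the tool frame, in m); z points along the fingers, y is the line along which they close (so a half turn about z gives the same grasp; the last joint's range is limited). The gripper opens to 85 mm and grips with 20 to 120 N. Pads are 22 mm wide; open, the fingers measure 114 mm over their backs; the gripper's body (76 mm by 85 mm) begins 54 mm behind the grasp point. The pads swing forward as they close: fully open they stand 13 mm farther back than shut.
Start: joints at [-1.196, 0.264, 1.604, -0, 1.274, -0.037], TCP at [0.27, -0.619, 0.231] pointing down, gripper open.
Joint ranges: [-2.63, 2.63], [-0.94, 2.18], [0.31, 2.57], [-1.31, 4.45], [0, 2.66], [-2.55, 2.55]. Speed limits (rad/s): [2.57, 2.57, 3.14, 3.14, 3.14, 3.14].

### API

Orientations are given as a rotation vector (axis times angle).
In Python, from workcell import sensors, optics, order, bot gives the robot as it stands.
- The arm moves only by the tool play_rows, never from a script. Its argument "commands" is a list of rows, each a list of 6 numbers: the shift along the tool's x, y, z in cm, then the turn, a rotation vector about the tool's x, y, z in rad. In form: [[dx, dy, dz, wx, wy, wz], ...]. A call has 1 to 5 rows; each row shifts and turns the commanded pose from where the row before left it, along the tool's axes as they then stand; what a row does not reach is not made up. A row lasts 1/12 s, in which the tool goes at most 41.7 mm and 7.16 degrees, less where a joint would pass 70% of its speed; a pose out of reach is approached as far as the arm can. A call with a gripper value outside its range is refused whole. "grip" is the closure, from 0 (fully open) to 1 (shut), set as the call begins (left out, the last holds). The fingers move at their own pace and stop on an object; "force" is the grip in N (left out, the last holds). Time passes only in rows, so rows that do not move let the fingers close. It gives the time, the measured TCP pose, the force, the opening and the grip force at its end, in the units of the state.
- sensors.read_state(): the state, without advancing time (a new reading comes with each control period).
- optics.read_camera(name): name is "scene" or "top" or "wrist"; returns the picture (384x512x3 uint8, red, green, blue); there is no depth.
- optics.camera_info(name): a dict with "mtx" (3x3 intrinsics, pixels), "R" (3x3) and "t" (3): a world point X has camera coordinates R X + t. Camera axes: x right, y down, z forward; pixel columns grow to the right and rows downward; lengths in m; the calibration is good to about 2 mm. A picture is of the moment at which its call begins: read the wrist's pose just before it. camera_info takes no time and is no camera call; for the wrist camera it gives the pose at the moment of the call.
- order.finish_job(): hands the job in; it is judged then, once.
The state is a dict: "time": time; "q": joint angles; "joint_vel": joint speeds; "joint_torque": joint torques, N m; "tool_pos": TCP position; "tcp_rot": TCP orientation; "wrist_force": force on the tool from outside, world axes, zero at the start; "torque": the same for the moment, N m; "width": opening from 0.0 (shut) to 1.0 (fully open); "grip_force": force on a finger pad.
Only numpy, scipy, OpenCV 4.12 (cv2) and the standard library are available. Lean on these libraries where they do the work, as an engineer would, in place of code of your own. Each camera call takes 0.05 s, during which the arm holds its last target. There are 200 camera calls.

### The job

Seal the round storage tub by running a fingertip round the rim of its lid: begin at the clip next to the thumb tab on its clockwise side (seen from above) and go clockwise round to the other side of the tab, pressing the eight clips gently home one after another. Only touch and press: leave the tub standing where it is, lift nothing, and do not disturb the other things.

Things in the scene. Friction and masses are not known exactly. Their poses are not given: they have to be found in the camera images.
- tub: Loose round storage tub, 1.1 to 1.9 kg, non-slip foot, smooth flat lid 156 mm across, lid top 60 mm up. Origin: centre of underside, z up; +x points to the flat thumb tab (30 mm wide, 27 mm past the lid's edge). Eight press-down clips form a ring of radius 66 mm on the lid, one every 45 degrees; clip k lies 22.5 + 45 (k-1) degrees from the tab, clockwise seen from above (tub's -y side first).
- clip1_top (a point): Middle of the crown (top) of clip 1 (next to the thumb tab on its clockwise side); moves down with the clip. Clip: rounded bar 10 mm wide, 49 mm long, bent along the ring, sloping down at both ends so that a fingertip can run over it. Crown about 6 mm above the lid when up and 1 mm above it when home.
- clip1 (a joint): How far clip 1 has been pressed, m: about 0 = up, 0.005 = home on its stop. Moves straight down under about 2.5 N, does not spring back.
- clip2_top (a point): Middle of the crown (top) of clip 2; moves down with the clip. Clip: rounded bar 10 mm wide, 49 mm long, bent along the ring, sloping down at both ends so that a fingertip can run over it. Crown about 6 mm above the lid when up and 1 mm above it when home.
- clip2 (a joint): How far clip 2 has been pressed, m: about 0 = up, 0.005 = home on its stop. Moves straight down under about 2.5 N, does not spring back.
- clip3_top (a point): Middle of the crown (top) of clip 3; moves down with the clip. Clip: rounded bar 10 mm wide, 49 mm long, bent along the ring, sloping down at both ends so that a fingertip can run over it. Crown about 6 mm above the lid when up and 1 mm above it when home.
- clip3 (a joint): How far clip 3 has been pressed, m: about 0 = up, 0.005 = home on its stop. Moves straight down under about 2.5 N, does not spring back.
- clip4_top (a point): Middle of the crown (top) of clip 4; moves down with the clip. Clip: rounded bar 10 mm wide, 49 mm long, bent along the ring, sloping down at both ends so that a fingertip can run over it. Crown about 6 mm above the lid when up and 1 mm above it when home.
- clip4 (a joint): How far clip 4 has been pressed, m: about 0 = up, 0.005 = home on its stop. Moves straight down under about 2.5 N, does not spring back.
- clip5_top (a point): Middle of the crown (top) of clip 5; moves down with the clip. Clip: rounded bar 10 mm wide, 49 mm long, bent along the ring, sloping down at both ends so that a fingertip can run over it. Crown about 6 mm above the lid when up and 1 mm above it when home.
- clip5 (a joint): How far clip 5 has been pressed, m: about 0 = up, 0.005 = home on its stop. Moves straight down under about 2.5 N, does not spring back.
- clip6_top (a point): Middle of the crown (top) of clip 6; moves down with the clip. Clip: rounded bar 10 mm wide, 49 mm long, bent along the ring, sloping down at both ends so that a fingertip can run over it. Crown about 6 mm above the lid when up and 1 mm above it when home.
- clip6 (a joint): How far clip 6 has been pressed, m: about 0 = up, 0.005 = home on its stop. Moves straight down under about 2.5 N, does not spring back.
- clip7_top (a point): Middle of the crown (top) of clip 7; moves down with the clip. Clip: rounded bar 10 mm wide, 49 mm long, bent along the ring, sloping down at both ends so that a fingertip can run over it. Crown about 6 mm above the lid when up and 1 mm above it when home.
- clip7 (a joint): How far clip 7 has been pressed, m: about 0 = up, 0.005 = home on its stop. Moves straight down under about 2.5 N, does not spring back.
- clip8_top (a point): Middle of the crown (top) of clip 8 (the last, next to the tab on the other side); moves down with the clip. Clip: rounded bar 10 mm wide, 49 mm long, bent along the ring, sloping down at both ends so that a fingertip can run over it. Crown about 6 mm above the lid when up and 1 mm above it when home.
- clip8 (a joint): How far clip 8 has been pressed, m: about 0 = up, 0.005 = home on its stop. Moves straight down under about 2.5 N, does not spring back.
- pill_bottle: bystander: brown bottle with blue cap, 47 mm wide, 88 mm tall; origin at the centre of its underside.
- spice: bystander: spice jar with red cap, 45 mm wide, 106 mm tall; origin at the centre of its underside.
- salt: bystander: salt shaker, 44 mm wide, 90 mm tall; origin at the centre of its underside.
- mug: bystander: beige mug, 92x123 mm with handle, 95 mm tall; origin at the centre of its underside.
- tea_box: bystander: small carton of tea bags, 63x131 mm, 66 mm tall; origin at the centre of its underside.
- tin: bystander: low food tin, 75 mm wide, 58 mm tall; origin at the centre of its underside.

How it is judged:
On the way, in this order (a step that is already met when the one before it is completed fails the run):
1. clips 1 and 2 are pressed home (value of joint each of clip1, clip2 above 0.0035 m), for 0.05 s.
2. clips 3 and 4 are pressed home (value of joint each of clip3, clip4 above 0.0035 m), for 0.05 s.
3. clips 5 and 6 are pressed home (value of joint each of clip5, clip6 above 0.0035 m), for 0.05 s.
4. clips 7 and 8 are pressed home (value of joint each of clip7, clip8 above 0.0035 m), for 0.05 s.
At the end, for the whole second after the job is handed in: All eight clips are at least 3.5 mm down (5 mm is fully home); the tub rests upright on the worktop within 30 mm of where it stood (all of step 1 and all of step 2 and all of step 3 and all of step 4 and angle between tub's own z axis and vertical below 0.05 rad and height (world z) of tub below 0.005 m and distance of tub from where it was at the start of the episode below 0.03 m and linear speed of tub below 0.01 m/s); the robot touches nothing.
It fails at once if a clip is pressed before the one that precedes it going clockwise from the tab ((value of joint clip2 above 0.003 m and value of joint clip1 below 0.002 m) or (value of joint clip3 above 0.003 m and value of joint clip2 below 0.002 m) or (value of joint clip4 above 0.003 m and value of joint clip3 below 0.002 m) or (value of joint clip5 above 0.003 m and value of joint clip4 below 0.002 m) or (value of joint clip6 above 0.003 m and value of joint clip5 below 0.002 m) or (value of joint clip7 above 0.003 m and value of joint clip6 below 0.002 m) or (value of joint clip8 above 0.003 m and value of joint clip7 below 0.002 m)).
It fails at once if the tub is lifted, tipped or pushed away (over 30 mm) (height (world z) of tub above 0.008 m or angle between tub's own z axis and vertical above 0.12 rad or distance of tub from where it was at the start of the episode above 0.03 m).
It fails at once if the lid is pressed hard (over 40 N) (contact force between the fingers and tub above 40 N).
It fails at once if a thing beside the tub is moved over 20 mm or lifted (distance of any of pill_bottle, spice, salt, mug, tea_box, tin from where it was at the start of the episode above 0.02 m).
It also fails if it takes over 48 s, if anything falls off the work surface, if the arm or the gripper's body presses on something with over 40 N, if the wrist force passes 120 N, or if a joint passes its speed limit or range.

## Working session

There is one attempt and no reset: what is moved stays moved. The work goes in short steps, Python scripts to look and compute and a tool call to move; the robot and the scene stay as the last step left them, time stands still between calls to the robot, and variables do not carry over. Pictures are saved under pics/ and viewed, at most 10 in all, crops included, and the job is handed in when it is done.

Besides the shell and the picture viewer there is one more tool, called after "Call:" as a command line: name --pt "numbers of a row" for each row, then --argument value for the rest. play_rows: Moves the arm, as the interface text tells. Its arguments: {"type":"object","properties":{"commands":{"type":"array","items":{"type":"array","items":{"type":"number"}}},"grip":{"type":"number"},"force":{"type":"number"}},"required":["commands"]}

```bash
mkdir -p pics; ls; python3 - <<'E'
from workcell import sensors, optics, order, bot
import cv2
s=sensors.read_state();print(s)
for n in("top","scene"):
    cv2.imwrite(f"pics/{n}0.png",optics.read_camera(n)[:,:,::-1]);i=optics.camera_info(n);print(n,i)
E
```

```text
pics
{'time': 0.0, 'q': array([-1.19588964e+00,  2.64769792e-01,  1.60536724e+00,  7.31637901e-06,
        1.27370036e+00, -3.68678504e-02]), 'joint_vel': array([-4.04070260e-04, -2.24795423e-04,  3.13701607e-04,  5.52487014e-05,
        5.10519016e-04, -1.03064826e-03]), 'joint_torque': array([ 5.66376930e-04, -5.15111303e+01, -3.67310107e+01,  1.58532720e-05,
        1.29511720e-02, -8.58174587e-06]), 'tool_pos': array([ 0.26991313, -0.61789147,  0.22995446]), 'tcp_rot': array([-3.07307562e+00, -6.41797992e-01,  5.81894925e-04]), 'wrist_force': array([-0.16690157, -0.04312915,  0.01114105]), 'torque': array([-0.01237836, -0.0039204 ,  0.01029264]), 'grip_force': 0.0, 'width': 1.0022679320621721}
top {'mtx': array([[351.16695219,   0.        , 253.29718991],
       [  0.        , 351.16695219, 193.42351075],
       [  0.        ,   0.        ,   1.        ]]), 'R': array([[-0.00479588, -0.99997544,  0.00510977],
       [-0.99747651,  0.00442181, -0.07085942],
       [ 0.07083509, -0.00543671, -0.99747322]]), 't': array([0.18817271, 0.49836257, 0.97437095])}
scene {'mtx': array([[414.18479652,   0.        , 258.37808192],
       [  0.        , 414.18479652, 186.88407875],
       [  0.        ,   0.        ,   1.        ]]), 'R': array([[-0.4575778 , -0.88889997,  0.02189531],
       [-0.5800529 ,  0.27974874, -0.76503547],
       [ 0.67391482, -0.36276368, -0.64361582]]), 't': array([0.39114943, 0.29689776, 0.84707875])}
```

View pics/top0.png

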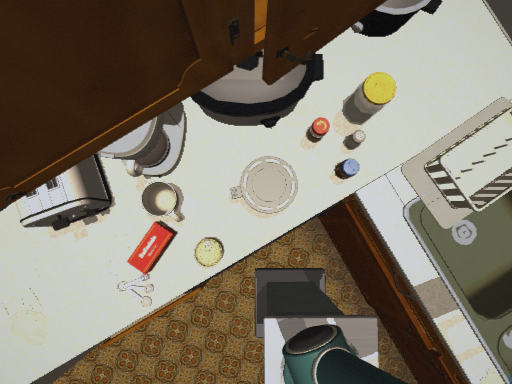

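View pics/scene0.png

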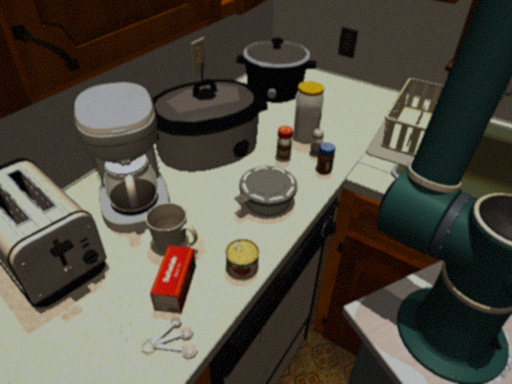

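The top view shows the tub's lid centred near (268,186), with the tab to its left near (236,191). The mug is at (162,198), the spice jar at (319,128), the salt at (355,139), the pill bottle at (347,168) and the tin at (208,250). The scene view shows the tub at (267,190) with the tab at (241,203).

```bash
cat > h.py <<'E'
import numpy as np, cv2
from scipy.spatial.transform import Rotation as Ro
from workcell import sensors, optics, order, bot
def ray(i,uv,z):
    d=i["R"].T@np.linalg.solve(i["mtx"],[uv[0],uv[1],1.]); c=-i["R"].T@i["t"]
    return c+d*(z-c[2])/d[2]
def proj(i,X):
    p=i["mtx"]@(i["R"]@np.asarray(X)+i["t"]); return p[:2]/p[2]
E
python3 - <<'E'
from h import *
im=cv2.imread("pics/top0.png");i=optics.camera_info("top")
for n,uv,z in[("tub",(268,186),.06),("tab",(236,191),.055),("mug",(158,198),.095),("spice",(320,126),.106),("salt",(358,136),.09),("pill",(348,168),.088),("tin",(208,250),.058),("pot",(270,122),.1),("cab",(280,70),.4)]: print(n,ray(i,uv,z).round(3))
c=im[140:232,220:320]; cv2.imwrite("pics/c0.png",cv2.resize(c,None,fx=6,fy=6,interpolation=cv2.INTER_CUBIC))
E
```

```text
tub [0.516 0.146 0.06 ]
tab [0.503 0.233 0.055]
mug [0.483 0.434 0.095]
spice [0.668 0.012 0.106]
salt [ 0.645 -0.092  0.09 ]
pill [ 0.56  -0.064  0.088]
tin [0.345 0.308 0.058]
pot [0.681 0.142 0.1  ]
cab [0.692 0.139 0.4  ]
```

View pics/c0.png

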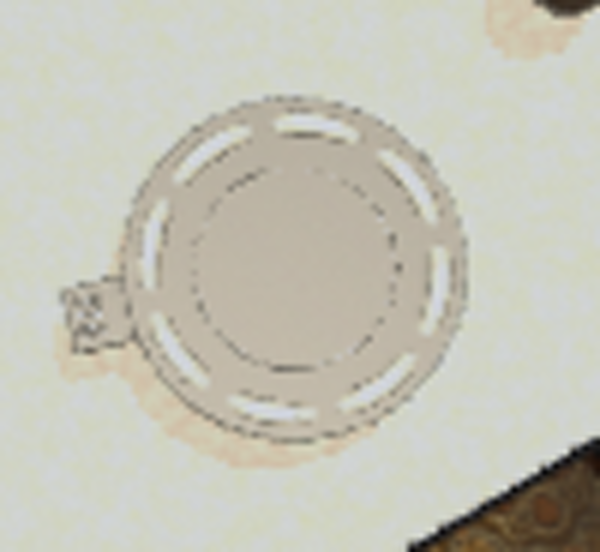

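The crop shows eight white clips in a ring around about (295,267), with the tab at the left near (88,315). Clip 1 is the one up-left of the tab at (152,245), and clip 8 is below it at (178,352). Next I measure them by mask in both views.

```bash
cat >> h.py <<'E'
def clips(im,i,c0,z=.066,thr=215):
    """white blobs near the lid ring, as sub-pixel centroids"""
    k=4; g=cv2.resize(im,None,fx=k,fy=k,interpolation=cv2.INTER_CUBIC).min(2)
    ring=np.zeros_like(g); 
    for a,col in((.0755,255),(.055,0)):
        P=[(proj(i,[c0[0]+a*np.cos(t),c0[1]+a*np.sin(t),z])+.5)*k-.5 for t in np.linspace(0,6.28,60)]
        cv2.fillPoly(ring,[np.int32(P)],int(col))
    m=((g>thr)&(ring>0)).astype(np.uint8)
    n,_,st,ce=cv2.connectedComponentsWithStats(m)
    return [((ce[j]+.5)/k-.5,st[j,4]) for j in range(1,n) if st[j,4]>100]
def fit(P):
    P=np.asarray(P)[:,:2]; s=np.linalg.lstsq(np.c_[2*P,np.ones(len(P))],(P**2).sum(1),rcond=None)[0]
    return s[:2],np.sqrt(s[2]+s[:2]@s[:2])
E
python3 - <<'E'
from h import *
D={}
for n in("top","scene"):
    i=optics.camera_info(n);im=cv2.imread(f"pics/{n}0.png")
    B=clips(im,i,(.516,.146),thr=225 if n=="top" else 150)
    P=[ray(i,b[0],.065) for b in B]; c,r=fit(P); D[n]=(i,c)
    print(n,c.round(4),r.round(4))
    for (b,a),p in zip(B,P): print(b.round(1),a,p.round(4)[:2],np.degrees(np.arctan2(*(p[:2]-c)[::-1])).round(1))
# triangulate ring centre
uv=[proj(i,[*c,.065]) for i,c in D.values()]
M=[i["mtx"]@np.c_[i["R"],i["t"]] for i,_ in D.values()]
X=cv2.triangulatePoints(M[0],M[1],uv[0],uv[1]);print("tri",(X[:3]/X[3]).ravel())
s=sensors.read_state();print(Ro.from_rotvec(s["tcp_rot"]).as_matrix().round(3))
E
```

```text
Traceback (most recent call last):
  File "h.py", line 20, in fit
    P=np.asarray(P)[:,:2]; s=np.linalg.lstsq(np.c_[2*P,np.ones(len(P))],(P**2).sum(1),rcond=None)[0]
      ~~~~~~~~~~~~~^^^^^^
IndexError: too many indices for array: array is 1-dimensional, but 2 were indexed
```

```bash
cat > m.py <<'E'
from h import *
D={}
for n in("top","scene"):
    i=optics.camera_info(n);im=cv2.imread(f"pics/{n}0.png")
    p=np.array([proj(i,[.516+.066*np.cos(t),.146+.066*np.sin(t),.065]) for t in np.linspace(0,6.28,150)])
    v=np.sort([im[int(y+.5),int(x+.5)].min() for x,y in p]); print(n,v[[0,20,50,75,100,149]])
    B=clips(im,i,(.516,.146),thr=int(v[20])/2+int(v[120])/2)
    P=[ray(i,b[0],.065) for b in B]; c,r=fit(P); D[n]=(i,c)
    print(n,c.round(4),r.round(4))
    for (b,a),p in zip(B,P): print(b.round(1),a,p.round(4)[:2],np.degrees(np.arctan2(*(p[:2]-c)[::-1])).round(1))
uv=[proj(i,[*c,.065]) for i,c in D.values()]
M=[i["mtx"]@np.c_[i["R"],i["t"]] for i,_ in D.values()]
X=cv2.triangulatePoints(M[0],M[1],uv[0],uv[1]);print("tri",(X[:3]/X[3]).ravel())
s=sensors.read_state();print(Ro.from_rotvec(s["tcp_rot"]).as_matrix().round(3))
E
python3 m.py
```

```text
top [107 146 163 169 180 209]
top [0.5191 0.1449] 0.0657
[272.2 160.4] 609 [0.5852 0.1345] -8.9
[254.4 164.7] 657 [0.5736 0.1828] 34.9
[288.1 170.2] 663 [0.5583 0.0917] -53.6
[244.8 180.3] 690 [0.5313 0.2088] 79.2
[292.3 188.1] 700 [0.5097 0.0811] -98.5
[249.2 198.3] 741 [0.4828 0.1971] 124.8
[282.5 203.7] 723 [0.4678 0.108 ] -144.4
[263.8 207.8] 800 [0.457  0.1581] 168.0
[268.4 211.4] 116 [0.4473 0.146 ] 179.1
scene [ 79 103 134 144 154 178]
scene [0.5181 0.1467] 0.0646
[271.4 168.3] 1390 [0.5676 0.1088] -37.5
[245.7 175. ] 471 [0.5715 0.1861] 36.5
[291.3 178.5] 411 [0.5047 0.0821] -101.7
[244.9 187.2] 439 [0.5263 0.2105] 82.7
[289.7 190.5] 460 [0.4635 0.1114] -147.1
[257.3 196.4] 477 [0.4797 0.1978] 126.9
[275.8 197.6] 513 [0.4549 0.1576] 170.2
tri [0.51960306 0.14531718 0.06336224]
[[ 0.916  0.4   -0.001]
 [ 0.4   -0.916  0.002]
 [ 0.    -0.002 -1.   ]]
```

Call:
play_rows --pt "0 0 0 0 0 0.103" --pt "0 0 0 0 0 0.103" --pt "0 0 0 0 0 0.103" --pt "0 0 0 0 0 0.102" --pt "0 0 0 0 0 0" --grip 1 --force 40

```text
time: 0.52
tool_pos: [0.27, -0.6182, 0.2305]
tcp_rot: [-3.14, 0.003, 0.001]
wrist_force: [0.1, 0.8, 0.1]
width: 0.295
grip_force: 0.0
```

Call:
play_rows --pt "1.2 -3.7 0 0 0 0" --pt "1.2 -3.7 0 0 0 0" --pt "1.2 -3.7 0 0 0 0" --pt "1.2 -3.7 0 0 0 0" --pt "1.2 -3.7 0 0 0 0"

```text
time: 0.93
tool_pos: [0.33, -0.4317, 0.2308]
tcp_rot: [-3.141, -0.005, 0.0]
wrist_force: [1.3, -0.2, -0.6]
width: 0.0
grip_force: 0.0
```

Call:
play_rows --pt "1.2 -3.7 0 0 0 0" --pt "1.2 -3.7 0 0 0 0" --pt "1.2 -3.7 0 0 0 0" --pt "1.2 -3.7 0 0 0 0" --pt "1.2 -3.7 0 0 0 0"

```text
time: 1.35
tool_pos: [0.3898, -0.2466, 0.2311]
tcp_rot: [-3.142, -0.006, -0.0]
wrist_force: [1.6, -0.0, 1.1]
width: 0.001
grip_force: 0.0
```

Call:
play_rows --pt "1.2 -3.7 0 0 0 0" --pt "1.2 -3.7 0 0 0 0" --pt "1.2 -3.7 0 0 0 0" --pt "1.2 -3.7 0 0 0 0" --pt "0 0 0 0 0 0"

```text
time: 1.77
tool_pos: [0.4389, -0.0945, 0.2313]
tcp_rot: [-3.138, -0.016, -0.002]
wrist_force: [-0.5, -1.1, 0.1]
width: -0.001
grip_force: 0.0
```

Call:
play_rows --pt "1.1 -3.8 0 0 0 0" --pt "1.1 -3.8 0 0 0 0" --pt "1.1 -3.8 0 0 0 0" --pt "1.2 -3.8 0 0 0 0" --pt "1.2 -3.8 0 0 0 0"

```text
time: 2.18
tool_pos: [0.4947, 0.091, 0.2312]
tcp_rot: [3.141, 0.005, 0.0]
wrist_force: [0.6, -0.7, 0.6]
width: 0.004
grip_force: 0.0
```

Call:
play_rows --pt "1.2 -3.8 0 0 0 0" --pt "1.2 -3.8 0 0 0 0" --pt "1.2 -3.85 0 0 0 0" --pt "0 0 0 0 0 0" --pt "0 0 0 0 0 0"

```text
time: 2.6
tool_pos: [0.5306, 0.2055, 0.2306]
tcp_rot: [3.141, 0.01, -0.002]
wrist_force: [-0.4, -0.4, 0.3]
width: -0.003
grip_force: 0.0
```

```bash
python3 - <<'E'
from h import *
s=sensors.read_state();print(s["tool_pos"],s["tcp_rot"],s["wrist_force"])
i=optics.camera_info("wrist");im=optics.read_camera("wrist")[:,:,::-1].copy()
print("cam",-i["R"].T@i["t"],i["R"][2])
for k in range(8):
    a=np.radians(80.2-45*k);p=proj(i,[.5206+.066*np.cos(a),.1453+.066*np.sin(a),.065]);print(k+1,p.round())
    cv2.circle(im,tuple(int(v) for v in p),3,(0,0,255),-1)
cv2.imwrite("pics/w1.png",im)
E
```

```text
[0.53056155 0.20553084 0.23059558] [ 3.14094464e+00  1.00863152e-02 -1.76472590e-03] [-0.39712276 -0.39356894  0.31461906]
cam [0.60617223 0.206794   0.37192176] [-0.29415414 -0.00398044 -0.9557497 ]
1 [249. 169.]
2 [280. 122.]
3 [336. 110.]
4 [381. 141.]
5 [386. 192.]
6 [354. 233.]
7 [303. 243.]
8 [261. 218.]
```

View pics/w1.png

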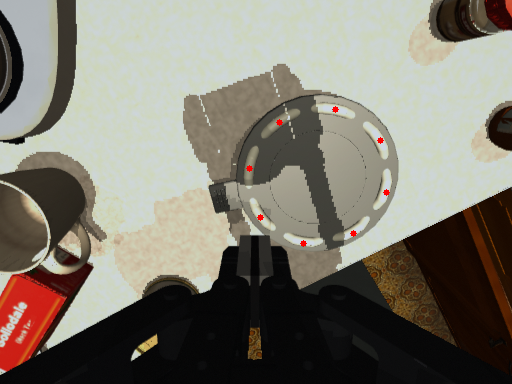

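The projected clip marks lie on the eight clips in the wrist view (clip 1 at (249,169), clip 8 at (261,218)), so the map is good. The camera sits 76 mm ahead of the TCP, towards the cooker, so I will turn it to the free -y side if joint 6 allows.

```bash
python3 -c "
from h import *
print(sensors.read_state()['q'].round(3))"
```

```text
[ 3.240e-01  6.400e-02  1.836e+00 -1.000e-03  1.243e+00  1.891e+00]
```

Call:
play_rows --pt "0 0 0 0 0 -0.112" --pt "0 0 0 0 0 -0.112" --pt "0 0 0 0 0 -0.112" --pt "0 0 0 0 0 -0.112" --pt "0 0 0 0 0 -0.112"

```text
time: 3.07
tool_pos: [0.5301, 0.2018, 0.2312]
tcp_rot: [3.016, 0.876, -0.001]
wrist_force: [-0.6, 0.0, 0.4]
width: -0.001
grip_force: 0.0
```

Call:
play_rows --pt "0 0 0 0 0 -0.112" --pt "0 0 0 0 0 -0.112" --pt "0 0 0 0 0 -0.112" --pt "0 0 0 0 0 -0.112" --pt "0 0 0 0 0 -0.112"

```text
time: 3.48
tool_pos: [0.5301, 0.2018, 0.2313]
tcp_rot: [2.657, 1.676, -0.001]
wrist_force: [0.0, 0.2, 0.5]
width: -0.002
grip_force: 0.0
```

Call:
play_rows --pt "0 0 0 0 0 -0.112" --pt "0 0 0 0 0 -0.112" --pt "0 0 0 0 0 -0.112" --pt "0 0 0 0 0 -0.112" --pt "0 0 0 0 0 0"

```text
time: 3.9
tool_pos: [0.5302, 0.2019, 0.2313]
tcp_rot: [2.222, 2.221, -0.001]
wrist_force: [0.2, 0.0, -0.5]
width: 0.003
grip_force: 0.0
```

Call:
play_rows --pt "0.5 0.1 3 0 0 0" --pt "0 0 4 0 0 0" --pt "0 0 4 0 0 0" --pt "0 0 3 0 0 0" --pt "0 0 0 0 0 0"

```text
time: 4.32
tool_pos: [0.5254, 0.2056, 0.0839]
tcp_rot: [-2.223, -2.211, 0.02]
wrist_force: [-2.1, -1.2, -1.2]
width: -0.001
grip_force: 0.0
```

Call:
play_rows --pt "0.2 0.1 0 0 0 0" --pt "0 0 0 0 0 0" --pt "0 0 0 0 0 0" --pt "0 0 0 0 0 0"

```text
time: 4.65
tool_pos: [0.5348, 0.2118, 0.0944]
tcp_rot: [2.223, 2.217, 0.008]
wrist_force: [-0.6, 1.2, -0.6]
width: 0.004
grip_force: 0.0
```

Call:
play_rows --pt "0 0 0 0 0 0" --pt "0 0 0 0 0 0" --pt "0 0 0 0 0 0" --pt "0 0 0.6 0 0 0" --pt "0 0 0.6 0 0 0"

```text
time: 5.07
tool_pos: [0.5329, 0.2113, 0.0794]
tcp_rot: [2.223, 2.219, 0.002]
wrist_force: [0.2, -0.2, -0.1]
width: -0.003
grip_force: 0.0
```

Call:
play_rows --pt "0 0 0.3 0 0 0" --pt "0 0 0 0 0 0" --pt "0 0 0 0 0 0" --pt "0 0 0 0 0 0"

```text
time: 5.4
tool_pos: [0.5325, 0.2111, 0.076]
tcp_rot: [-2.224, -2.219, 0.001]
wrist_force: [-0.6, 0.2, 0.2]
width: -0.001
grip_force: 0.0
```

Call:
play_rows --pt "0 0 0.4 0 0 0" --pt "0 0 0.4 0 0 0" --pt "0 0 0.2 0 0 0" --pt "0 0 0 0 0 0" --pt "0 0 0 0 0 0"

```text
time: 5.82
tool_pos: [0.5323, 0.2111, 0.066]
tcp_rot: [-2.223, -2.219, 0.001]
wrist_force: [1.0, -0.2, 0.0]
width: 0.002
grip_force: 0.0
```

Call:
play_rows --pt "0 0 0.1 0 0 0" --pt "0 0 0.1 0 0 0" --pt "0 0 0 0 0 0" --pt "0 0 0 0 0 0"

```text
time: 6.15
tool_pos: [0.5327, 0.2112, 0.0645]
tcp_rot: [2.224, 2.219, 0.0]
wrist_force: [0.1, -0.3, 1.7]
width: 0.003
grip_force: 0.6
```

Call:
play_rows --pt "0 0 0.1 0 0 0" --pt "0 0 0.1 0 0 0" --pt "0 0 0 0 0 0" --pt "0 0 0 0 0 0"

```text
time: 6.48
tool_pos: [0.5327, 0.2112, 0.0623]
tcp_rot: [2.224, 2.219, 0.0]
wrist_force: [-0.4, -0.3, 2.1]
width: -0.0
grip_force: 0.8
```

Call:
play_rows --pt "0 0 0.1 0 0 0" --pt "0 0 0.05 0 0 0" --pt "0 0 0 0 0 0" --pt "0 0 0 0 0 0"

```text
time: 6.82
tool_pos: [0.5327, 0.2112, 0.0609]
tcp_rot: [2.224, 2.219, 0.0]
wrist_force: [0.4, -0.3, 2.8]
width: -0.002
grip_force: 1.6
```

Call:
play_rows --pt "0 0 0.05 0 0 0" --pt "0 0 0 0 0 0" --pt "0 0 0 0 0 0"

```text
time: 7.07
tool_pos: [0.5328, 0.2112, 0.0609]
tcp_rot: [2.224, 2.219, 0.001]
wrist_force: [-1.7, -1.1, 6.8]
width: 0.001
grip_force: 3.0
```

Call:
play_rows --pt "0 0 -0.6 0 0 0" --pt "0 0 -0.6 0 0 0" --pt "-0.9 1.4 0 0 0 0" --pt "-1.0 1.4 0 0 0 0" --pt "-0.9 1.4 0 0 0 0"

```text
time: 7.48
tool_pos: [0.576, 0.182, 0.0724]
tcp_rot: [2.223, 2.219, 0.001]
wrist_force: [0.6, 0.4, 0.3]
width: 0.004
grip_force: 0.0
```

Call:
play_rows --pt "0 0 0 0 0 0" --pt "0 0 0 0 0 0" --pt "0 0 0 0 0 0" --pt "0 0 0.4 0 0 0" --pt "0 0 0 0 0 0"

```text
time: 7.9
tool_pos: [0.5734, 0.183, 0.0672]
tcp_rot: [-2.223, -2.219, 0.003]
wrist_force: [0.2, 0.1, -0.1]
width: -0.002
grip_force: 0.0
```

Call:
play_rows --pt "0 0 0.2 0 0 0" --pt "0 0 0.2 0 0 0" --pt "0 0 0.2 0 0 0" --pt "0 0 0 0 0 0" --pt "0 0 0 0 0 0"

```text
time: 8.32
tool_pos: [0.5744, 0.1832, 0.0622]
tcp_rot: [2.223, 2.22, 0.0]
wrist_force: [0.7, -0.1, -0.5]
width: -0.0
grip_force: 0.0
```

Call:
play_rows --pt "0 0 0.1 0 0 0" --pt "0 0 0.05 0 0 0" --pt "0 0 0 0 0 0" --pt "0 0 0 0 0 0"

```text
time: 8.65
tool_pos: [0.5745, 0.1832, 0.061]
tcp_rot: [-2.224, -2.219, -0.0]
wrist_force: [-0.7, 0.1, 2.8]
width: -0.002
grip_force: 1.3
```

Call:
play_rows --pt "0 0 0.05 0 0 0" --pt "0 0 0.05 0 0 0" --pt "0 0 0 0 0 0" --pt "0 0 0 0 0 0"

```text
time: 8.98
tool_pos: [0.5746, 0.1832, 0.0609]
tcp_rot: [2.224, 2.219, 0.001]
wrist_force: [-3.7, -0.1, 7.8]
width: 0.0
grip_force: 3.9
```

Call:
play_rows --pt "0 0 -0.6 0 0 0" --pt "0 0 -0.6 0 0 0" --pt "-1.6 0.3 0 0 0 0" --pt "-1.7 0.4 0 0 0 0" --pt "-1.6 0.4 0 0 0 0"

```text
time: 9.4
tool_pos: [0.5857, 0.1337, 0.0722]
tcp_rot: [2.222, 2.22, 0.001]
wrist_force: [0.2, -1.2, -0.0]
width: -0.001
grip_force: 0.0
```

Call:
play_rows --pt "0 0 0 0 0 0" --pt "0 0 0 0 0 0" --pt "0 0 0 0 0 0" --pt "0 0 0.4 0 0 0" --pt "0 0 0 0 0 0"

```text
time: 9.82
tool_pos: [0.5847, 0.1346, 0.067]
tcp_rot: [-2.222, -2.22, 0.001]
wrist_force: [-0.7, -0.2, 0.3]
width: -0.003
grip_force: 0.0
```

Call:
play_rows --pt "0 0 0.2 0 0 0" --pt "0 0 0.1 0 0 0" --pt "0 0 0.1 0 0 0" --pt "0 0 0.1 0 0 0" --pt "0 0 0 0 0 0"

```text
time: 10.23
tool_pos: [0.5855, 0.1343, 0.0628]
tcp_rot: [2.223, 2.219, 0.001]
wrist_force: [-1.1, 0.1, 0.8]
width: -0.003
grip_force: 0.5
```

Call:
play_rows --pt "0 0 0.1 0 0 0" --pt "0 0 0.1 0 0 0" --pt "0 0 0.1 0 0 0" --pt "0 0 0 0 0 0" --pt "0 0 0 0 0 0"

```text
time: 10.65
tool_pos: [0.5857, 0.1342, 0.0609]
tcp_rot: [2.224, 2.219, 0.001]
wrist_force: [-2.1, 1.7, 7.6]
width: 0.001
grip_force: 3.9
```

Call:
play_rows --pt "0 0 -0.6 0 0 0" --pt "0 0 -0.6 0 0 0" --pt "-1.4 -0.9 0 0 0 0" --pt "-1.5 -0.9 0 0 0 0" --pt "-1.4 -0.9 0 0 0 0"

```text
time: 11.07
tool_pos: [0.5581, 0.0905, 0.072]
tcp_rot: [2.222, 2.22, 0.0]
wrist_force: [-0.5, -0.1, -0.1]
width: -0.001
grip_force: 0.0
```

Call:
play_rows --pt "0 0 0 0 0 0" --pt "0 0 0 0 0 0" --pt "0 0 0 0 0 0" --pt "0 0 0.4 0 0 0" --pt "0 0 0 0 0 0"

```text
time: 11.48
tool_pos: [0.5583, 0.0915, 0.0672]
tcp_rot: [-2.223, -2.219, 0.0]
wrist_force: [0.1, 0.2, -0.2]
width: -0.001
grip_force: 0.0
```

Call:
play_rows --pt "0 0 0.2 0 0 0" --pt "0 0 0.1 0 0 0" --pt "0 0 0.1 0 0 0" --pt "0 0 0.1 0 0 0" --pt "0 0 0 0 0 0"

```text
time: 11.9
tool_pos: [0.5586, 0.0914, 0.0628]
tcp_rot: [2.223, 2.219, 0.001]
wrist_force: [-0.3, 0.5, 1.5]
width: 0.002
grip_force: 0.5
```

Call:
play_rows --pt "0 0 0.1 0 0 0" --pt "0 0 0.1 0 0 0" --pt "0 0 0.1 0 0 0" --pt "0 0 0 0 0 0" --pt "0 0 0 0 0 0"

```text
time: 12.32
tool_pos: [0.5587, 0.0912, 0.0608]
tcp_rot: [2.224, 2.219, 0.001]
wrist_force: [-1.9, 0.5, 7.1]
width: -0.001
grip_force: 3.9
```

```bash
python3 - <<'E'
from h import *
im=np.hstack([optics.read_camera("top")[130:240,210:330,::-1],optics.read_camera("scene")[130:240,210:330,::-1]])
cv2.imwrite("pics/c2.png",cv2.resize(im,None,fx=3.3,fy=3.3,interpolation=cv2.INTER_CUBIC))
E
```

```text
(no output)
```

View pics/c2.png

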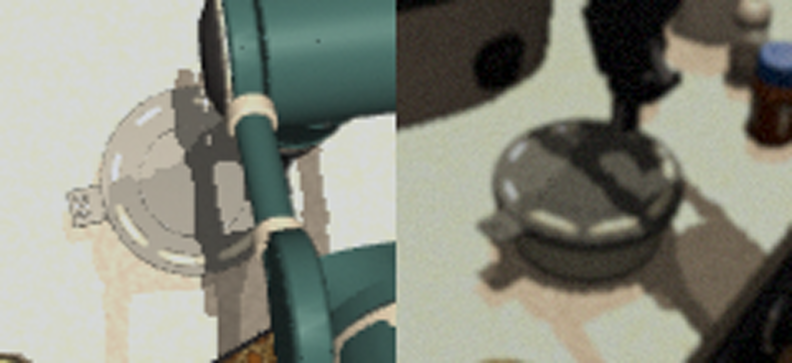

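The fingertip is on clip 4 at the far right of the rim, near (625,120) in the right half. The tub has not moved: the tab is still at the left, at (85,207) in the left half. I go on with clips 5 and 6.

Call:
play_rows --pt "0 0 -0.6 0 0 0" --pt "0 0 -0.6 0 0 0" --pt "-0.4 -1.6 0 0 0 0" --pt "-0.4 -1.7 0 0 0 0" --pt "-0.3 -1.6 0 0 0 0"

```text
time: 12.83
tool_pos: [0.5086, 0.0798, 0.0719]
tcp_rot: [2.223, 2.219, -0.001]
wrist_force: [-0.6, -0.2, 0.9]
width: -0.0
grip_force: 0.0
```

Call:
play_rows --pt "0 0 0 0 0 0" --pt "0 0 0 0 0 0" --pt "0 0 0 0 0 0" --pt "0 0 0.4 0 0 0" --pt "0 0 0 0 0 0"

```text
time: 13.25
tool_pos: [0.5099, 0.0803, 0.0674]
tcp_rot: [2.224, 2.219, 0.0]
wrist_force: [-0.4, 0.1, 0.5]
width: 0.003
grip_force: 0.0
```

Call:
play_rows --pt "0 0 0.2 0 0 0" --pt "0 0 0.1 0 0 0" --pt "0 0 0.1 0 0 0" --pt "0 0 0.1 0 0 0" --pt "0 0 0 0 0 0"

```text
time: 13.67
tool_pos: [0.5098, 0.0802, 0.0629]
tcp_rot: [2.223, 2.219, 0.001]
wrist_force: [1.1, -0.5, 1.6]
width: -0.001
grip_force: 0.6
```

Call:
play_rows --pt "0 0 0.1 0 0 0" --pt "0 0 0.1 0 0 0" --pt "0 0 0.1 0 0 0" --pt "0 0 0 0 0 0" --pt "0 0 0 0 0 0"

```text
time: 14.08
tool_pos: [0.5098, 0.0803, 0.0608]
tcp_rot: [2.223, 2.219, 0.001]
wrist_force: [-0.7, -0.1, 7.9]
width: 0.001
grip_force: 4.0
```

Clip 6: dx -4.3 cm and dy +2.7 cm in world axes.

Call:
play_rows --pt "0 0 -0.6 0 0 0" --pt "0 0 -0.6 0 0 0" --pt "0.9 -1.4 0 0 0 0" --pt "0.9 -1.5 0 0 0 0" --pt "0.9 -1.4 0 0 0 0"

```text
time: 14.5
tool_pos: [0.4654, 0.1074, 0.0718]
tcp_rot: [-2.224, -2.218, 0.001]
wrist_force: [0.7, 0.3, -0.2]
width: 0.0
grip_force: 0.0
```

Call:
play_rows --pt "0 0 0 0 0 0" --pt "0 0 0 0 0 0" --pt "0 0 0 0 0 0" --pt "0 0 0.4 0 0 0" --pt "0 0 0 0 0 0"

```text
time: 14.92
tool_pos: [0.4666, 0.107, 0.0673]
tcp_rot: [-2.224, -2.219, 0.0]
wrist_force: [0.2, -0.2, -0.7]
width: -0.001
grip_force: 0.0
```

Call:
play_rows --pt "0 0 0.2 0 0 0" --pt "0 0 0.1 0 0 0" --pt "0 0 0.1 0 0 0" --pt "0 0 0.1 0 0 0" --pt "0 0 0 0 0 0"

```text
time: 15.33
tool_pos: [0.4667, 0.1072, 0.0628]
tcp_rot: [2.223, 2.219, 0.0]
wrist_force: [0.8, -0.5, 0.1]
width: -0.001
grip_force: 0.5
```

Call:
play_rows --pt "0 0 0.1 0 0 0" --pt "0 0 0.1 0 0 0" --pt "0 0 0.1 0 0 0" --pt "0 0 0 0 0 0" --pt "0 0 0 0 0 0"

```text
time: 15.75
tool_pos: [0.4668, 0.1072, 0.0608]
tcp_rot: [2.223, 2.219, 0.001]
wrist_force: [-2.6, -1.6, 9.4]
width: 0.001
grip_force: 4.6
```

Clip 7: dx -1.1 cm and dy +4.9 cm.

Call:
play_rows --pt "0 0 -0.6 0 0 0" --pt "0 0 -0.6 0 0 0" --pt "1.6 -0.4 0 0 0 0" --pt "1.7 -0.4 0 0 0 0" --pt "1.6 -0.3 0 0 0 0"

```text
time: 16.17
tool_pos: [0.455, 0.1568, 0.072]
tcp_rot: [-2.225, -2.218, -0.0]
wrist_force: [-0.3, 0.0, -0.6]
width: 0.001
grip_force: 0.0
```

Call:
play_rows --pt "0 0 0 0 0 0" --pt "0 0 0 0 0 0" --pt "0 0 0 0 0 0" --pt "0 0 0.4 0 0 0" --pt "0 0 0 0 0 0"

```text
time: 16.58
tool_pos: [0.455, 0.1556, 0.0671]
tcp_rot: [-2.224, -2.218, 0.002]
wrist_force: [0.5, -0.2, 0.1]
width: -0.001
grip_force: 0.0
```

Call:
play_rows --pt "0 0 0.2 0 0 0" --pt "0 0 0.1 0 0 0" --pt "0 0 0.1 0 0 0" --pt "0 0 0.1 0 0 0" --pt "0 0 0 0 0 0"

```text
time: 17.0
tool_pos: [0.4556, 0.1561, 0.0628]
tcp_rot: [2.224, 2.219, 0.0]
wrist_force: [-0.8, -0.6, 0.8]
width: -0.003
grip_force: 0.4
```

Call:
play_rows --pt "0 0 0.1 0 0 0" --pt "0 0 0.1 0 0 0" --pt "0 0 0.1 0 0 0" --pt "0 0 0 0 0 0" --pt "0 0 0 0 0 0"

```text
time: 17.42
tool_pos: [0.4557, 0.1563, 0.0608]
tcp_rot: [2.223, 2.219, 0.0]
wrist_force: [-2.4, -2.4, 10.7]
width: -0.0
grip_force: 4.7
```

Clip 8: dx +2.7 cm and dy +4.3 cm.

Call:
play_rows --pt "0 0 -0.6 0 0 0" --pt "0 0 -0.6 0 0 0" --pt "1.4 0.9 0 0 0 0" --pt "1.5 0.9 0 0 0 0" --pt "1.4 0.9 0 0 0 0"

```text
time: 17.83
tool_pos: [0.4829, 0.1999, 0.0722]
tcp_rot: [2.224, 2.219, 0.001]
wrist_force: [1.5, -0.1, 0.4]
width: -0.0
grip_force: 0.0
```

Call:
play_rows --pt "0 0 0 0 0 0" --pt "0 0 0 0 0 0" --pt "0 0 0 0 0 0" --pt "0 0 0.4 0 0 0" --pt "0 0 0 0 0 0"

```text
time: 18.25
tool_pos: [0.4814, 0.1984, 0.0669]
tcp_rot: [-2.224, -2.218, 0.003]
wrist_force: [0.2, -0.1, -0.6]
width: -0.003
grip_force: 0.0
```

Call:
play_rows --pt "0 0 0.2 0 0 0" --pt "0 0 0.1 0 0 0" --pt "0 0 0.1 0 0 0" --pt "0 0 0.1 0 0 0" --pt "0 0 0 0 0 0"

```text
time: 18.67
tool_pos: [0.4825, 0.1991, 0.0628]
tcp_rot: [2.224, 2.219, 0.0]
wrist_force: [-0.9, -0.6, 1.7]
width: 0.003
grip_force: 0.5
```

Call:
play_rows --pt "0 0 0.1 0 0 0" --pt "0 0 0.1 0 0 0" --pt "0 0 0.1 0 0 0" --pt "0 0 0 0 0 0" --pt "0 0 0 0 0 0"

```text
time: 19.08
tool_pos: [0.4828, 0.1993, 0.0608]
tcp_rot: [2.223, 2.219, 0.0]
wrist_force: [-2.5, -1.9, 9.8]
width: 0.002
grip_force: 4.5
```

Call:
play_rows --pt "0 0 -1 0 0 0" --pt "0 0 -2 0 0 0" --pt "0 0 -3 0 0 0" --pt "0 0 -3 0 0 0" --pt "0 0 -2 0 0 0"

```text
time: 19.5
tool_pos: [0.4836, 0.1998, 0.1728]
tcp_rot: [2.223, 2.218, 0.005]
wrist_force: [1.3, 1.2, 0.1]
width: -0.002
grip_force: 0.0
```

Call:
play_rows --pt "-2 -1.5 0 0 0 0" --pt "-2 -1.5 0 0 0 0" --pt "-2 -1 0 0 0 0" --pt "0 0 0 0 0 0" --pt "0 0 0 0 0 0"

```text
time: 19.92
tool_pos: [0.4421, 0.1388, 0.17]
tcp_rot: [2.225, 2.217, 0.001]
wrist_force: [0.2, 0.3, -0.1]
width: -0.003
grip_force: 0.0
```

```bash
python3 - <<'E'
from h import *
im=np.hstack([optics.read_camera("wrist")[:,:,::-1],cv2.resize(optics.read_camera("scene")[130:240,210:290,::-1],(279,384))])
cv2.imwrite("pics/w3.png",im)
E
```

```text
(no output)
```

View pics/w3.png

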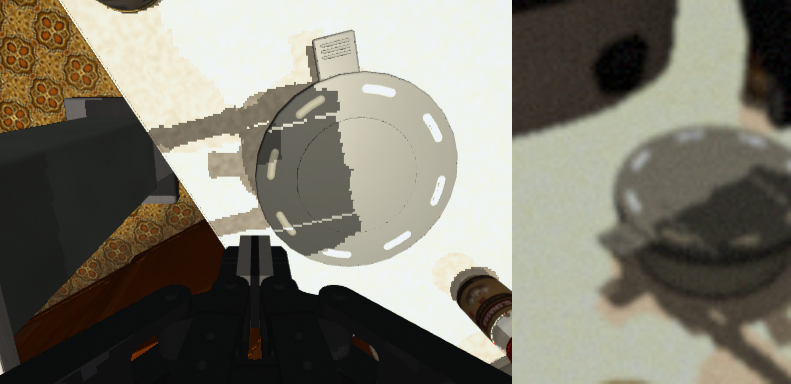

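The wrist view shows all eight clips looking short and evenly sunk (clip 1 at (379,90), clip 8 at (311,107)). The tub stands undisturbed and the arm is clear, so I hand in.

```bash
python3 -c "
from workcell import order
print(order.finish_job())"
```

```text
the job is handed in; nothing more can be done
None
```

I pressed all eight clips home in clockwise order (each stopped at about z = 0.061 m with 7–11 N on the wrist), the last picture showed the tub upright with the arm clear, and I handed the job in; no verdict came back.

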